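# Sort the mixed sauce pots into their racks

### The arm

A 7-joint arm with a two-finger parallel gripper is mounted at the origin on a cart in front of the work surface, level with it; the furniture and walls round the work are solid. World frame = base frame: x ahead of the robot, y to its left, z up, the work surface at z = 0. Lengths are in m, angles in rad, forces in N, time in s.
With the tool pointing down it reaches from about 0.425 to 1.025 m from the base axis. Payload 3.6 kg.
Tool frame: the origin (TCP) lies at the centre of the arm's flange, where the gripper is bolted on; the fingertips stand 173 mm ahead of it and the grasp point (between the pads) lies 155 mm ahead of it; z points along the fingers, y is the line along which they close (so a half turn about z gives the same grasp; the last joint's range is limited). The gripper opens to 85 mm and grips with 20 to 120 N. Pads are 22 mm wide; open, the fingers measure 114 mm over their backs; the gripper's body (76 mm by 85 mm) begins 54 mm behind the grasp point. The pads swing forward as they close: fully open they stand 13 mm farther back than shut.
Start: joints at [-1.411, 0.591, 0.048, 1.609, -0.033, 0.943, -0.034], TCP at [0.181, 0.702, 0.405] pointing down, gripper open.
Joint ranges: [-2.69, 2.69], [-0.47, 2.24], [-1.27, 1.36], [0.19, 2.51], [-1.53, 4.68], [0.08, 2.07], [-3.09, 3.09]. Speed limits (rad/s): [2.57, 2.57, 3.14, 3.14, 3.14, 3.14, 3.14].

### API

Orientations are given as a rotation vector (axis times angle).
In Python, from workcell import ctrl gives the robot as it stands. The module is installed in compiled form; this text tells all that it offers.
- The arm moves only by the shell command python3 -m inch 'ROWS' [FORCE]. ROWS is JSON, a list that holds one entry, the list of rows, each a list of 7 numbers: the shift along the world's x, y, z in units of 30 mm (1.0 is 30 mm), then the turn, a rotation vector about the world's x, y, z in rad, then the closure, from 0 (fully open) to 1 (shut). In form: [[[tx, ty, tz, wx, wy, wz, hand], ...]]. A call has 1 to 12 rows; each row is the pose to reach, as a shift and turn from the pose commanded when the call began; what a row does not reach only later rows make up. A row lasts 1/10 s, in which the tool goes at most 50 mm and 8.59 degrees, less where a joint would pass 70% of its speed; a pose out of reach is approached as far as the arm can. A call with a gripper value outside its range is refused whole. The fingers move at their own pace and stop on an object; FORCE is the grip in N (left out, the last holds). Time passes only in rows, so rows that repeat a pose let the fingers close. It gives the time, the measured TCP pose, the force, the opening and the grip force at its end, in the units of the state.
- ctrl.get_state(): the state, without advancing time (a new reading comes with each control period).
- ctrl.capture(name): name is "scene" or "side" or "wrist"; returns a dict with "frame" (420x560x3 uint8, blue, green, red), "depth" (420x560 float32, m along the optical axis (not along the pixel's ray), 0 where there is no reading), "fovy" (degrees; the focal length in pixels is half the picture's height over the tangent of half this angle, whatever the lens; pixels are square), "cx", "cy" (the principal point, pixels), "T" (4x4, takes a point from camera to world coordinates). Camera axes: x right, y down, z forward; pixel columns grow to the right and rows downward; lengths in m; the calibration is good to about 2 mm. A picture is of the moment at which its call begins.
- ctrl.finish_job(): hands the job in; it is judged then, once.
The state is a dict: "time": time; "joints": joint angles; "joint_vel": joint speeds; "joint_efforts": joint torques, N m; "tcp_pos": TCP position; "tcp_rot": TCP orientation; "ft_force": force on the tool from outside, world axes, zero at the start; "ft_torque": the same for the moment, N m; "grip_width": finger opening in m; "grip_force": force on a finger pad.
Only numpy, scipy, OpenCV 4.12 (cv2) and the standard library are available. Lean on these libraries where they do the work, as an engineer would, in place of code of your own. Each camera call takes 0.05 s, during which the arm holds its last target. There are 200 camera calls.

### The job

The lidded sauce pots for the croquette packs have got mixed up on the packing counter. Sort them back into the pot racks: the two large round pots into the rack with large round holes, the two small round pots into the rack with small round holes and the oblong pot into the rack with rectangular holes, each standing upright right down in a hole of its own. Keep the pots upright all the while so that nothing leaks, and leave the salt shaker and the spray bottle standing where they are.

Things in the scene. Friction and masses are not known exactly. Their poses are not given: they have to be found in the camera images.
- pot_large_a: One large round sauce pot, white paper with a brown kraft snap lid, 42 high: foot 48 across, tapering out to 60 under the lid; lid 66 across, 6 thick (the top 6 mm), a thin pull tab at -x does not hinder fingers. Stands upright on the table, about 70 g. Origin at the centre of its underside, z up. Grip across the lid.
- pot_large_b: Other large round sauce pot, white paper with a brown kraft snap lid, 42 high: foot 48 across, tapering out to 60 under the lid; lid 66 across, 6 thick (the top 6 mm), a thin pull tab at -x does not hinder fingers. Stands upright on the table, about 70 g. Origin at the centre of its underside, z up. Grip across the lid.
- pot_small_a: One small round sauce pot, white paper with a brown kraft snap lid, 34 high: foot 30 across, tapering out to 42 under the lid; lid 48 across, 6 thick (the top 6 mm), a thin pull tab at -x does not hinder fingers. Stands upright on the table, about 35 g. Origin at the centre of its underside, z up. Grip across the lid.
- pot_small_b: Other small round sauce pot, white paper with a brown kraft snap lid, 34 high: foot 30 across, tapering out to 42 under the lid; lid 48 across, 6 thick (the top 6 mm), a thin pull tab at -x does not hinder fingers. Stands upright on the table, about 35 g. Origin at the centre of its underside, z up. Grip across the lid.
- pot_oblong: Oblong sauce pot, white paper with a brown kraft rectangular snap lid, 38 high: body 34 (x) by 54 (y), straight; lid 46 (x) by 66 (y), 6 thick (the top 6 mm), a thin pull tab at +y. Stands upright on the table, about 60 g. Origin at the centre of its underside, z up, y along its length. Grip across the 46 mm of the lid.
- rack_large: Pot rack, steel top over a black base, with two round holes of 63 at y = +41 and -41, x = 0. 84 (x) by 172 (y), 18 high, does not move: pots stand on a lower deck 3 above the rack's underside and are held by the holes of the upper deck (13 to 18 high). Origin at the centre of its underside, z up, y along the row of holes. A large pot's lid top is 45 high when seated.
- rack_small: Pot rack, steel top over a black base, with three round holes of 44 at y = +55, 0 and -55, x = 0. 84 (x) by 172 (y), 18 high, does not move: pots stand on a lower deck 3 above the rack's underside and are held by the holes of the upper deck (13 to 18 high). Origin at the centre of its underside, z up, y along the row of holes. A small pot's lid top is 37 high when seated.
- rack_oblong: Pot rack, steel top over a black base, with two rectangular holes of 49 (x) by 69 (y) at y = +41 and -41, x = 0. 84 (x) by 172 (y), 18 high, does not move: pots stand on a lower deck 3 above the rack's underside and are held by the holes of the upper deck (13 to 18 high). Origin at the centre of its underside, z up, y along the row of holes. The oblong pot goes in lengthwise along y.
- salt_shaker: Bystander: clear salt shaker with a grey-white domed top, loose, 44 across and 90 high, standing among the pots. Origin at the centre of its underside.
- trigger_spray: Bystander: white spray bottle with a red trigger head, loose, 109 by 71 and 222 high, standing to the right of the racks. Origin near the centre of its underside.

How it is judged:
By the outcome, as a careful person would: the job done as asked, in the order asked, and still so for the second after the job is handed in, with the robot touching nothing.
It also fails if it takes over 112 s, if anything falls off the work surface, if the arm or the gripper's body presses on something with over 40 N, if the wrist force passes 120 N, or if a joint passes its speed limit or range.

## Working session

There is one attempt and no reset: what is moved stays moved. The work goes in short steps, Python scripts to look and compute and a shell command to move; the robot and the scene stay as the last step left them, time stands still between calls to the robot, and variables do not carry over. Pictures are saved under pics/ and viewed, at most 14 in all, crops included, and the job is handed in when it is done.

```bash
mkdir -p pics; cat > h.py <<'E'
import numpy as np, cv2
from workcell import ctrl
def cap(n,fn=None):
    c=ctrl.capture(n)
    if fn: cv2.imwrite('pics/'+fn,c['frame'])
    return c
def f(c): return c['frame'].shape[0]/2/np.tan(np.radians(c['fovy'])/2)
def ray(c,u,v,z):
    F=f(c); d=c['T'][:3,:3]@np.array([(u-c['cx'])/F,(v-c['cy'])/F,1]); o=c['T'][:3,3]
    return o+d*(z-o[2])/d[2]
def cloud(c):
    h,w=c['depth'].shape; u,v=np.meshgrid(np.arange(w),np.arange(h)); F=f(c); D=c['depth']
    P=np.stack([(u-c['cx'])/F*D,(v-c['cy'])/F*D,D],-1)@c['T'][:3,:3].T+c['T'][:3,3]
    P[D==0]=np.nan
    return P
E
python3 - <<'E'
from h import *
for n in('scene','side','wrist'):
    c=cap(n,n+'0.png'); np.savez(n+'0',**c); print(n,c['fovy'],c['T'].round(3).tolist(),(c['depth']>0).mean())
s=ctrl.get_state();print(s['time'],s['tcp_pos'],s['tcp_rot'],s['grip_width'])
E
```

```text
scene 53.205886836622426 [[0.863, -0.334, 0.378, 0.043], [-0.505, -0.568, 0.65, -0.846], [-0.003, -0.752, -0.659, 0.836], [0.0, 0.0, 0.0, 1.0]] 0.9960289115646258
side 57.04076301525804 [[-0.987, -0.098, 0.124, 0.359], [-0.158, 0.548, -0.821, 0.775], [0.012, -0.83, -0.557, 0.637], [0.0, 0.0, 0.0, 1.0]] 0.9958971088435374
wrist 65.69684641984267 [[0.25, 0.934, 0.256, 0.117], [0.968, -0.24, -0.069, 0.717], [-0.003, 0.265, -0.964, 0.374], [0.0, 0.0, 0.0, 1.0]] 0.9960714285714286
0.15 [0.18121495 0.70165512 0.40375479] [-3.95904917e-01 -3.11644108e+00  2.78574785e-03] 0.08547013323085556
```

View pics/scene0.png

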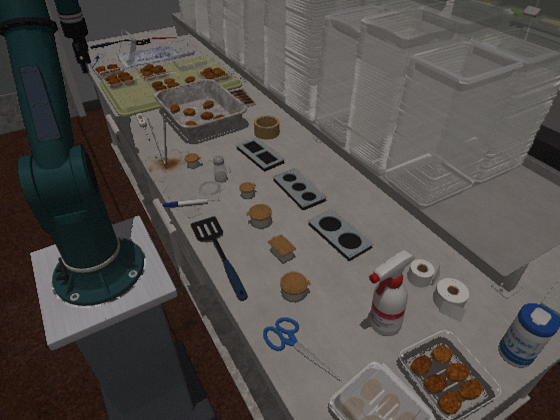

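View pics/side0.png

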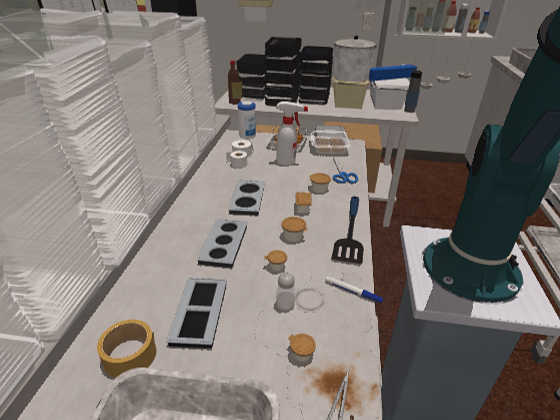

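The scene view shows small pots near (193,160) and (248,190), large pots at (260,213) and (294,284) and the oblong pot at (281,245). The oblong rack is at (260,153), the small rack at (300,187) and the large rack at (340,234). The side view shows the same layout, with the salt shaker at (286,290).

```bash
cat > m.py <<'E'
from h import *
pots={'sA':(193,158,.034),'sB':(248,187,.034),'LA':(260,211,.042),'ob':(281,242,.038),'LB':(294,281,.042)}
pside={'sA':(302,345,.034),'sB':(276,259,.034),'LA':(293,226,.042),'ob':(303,199,.038),'LB':(320,180,.042)}
racks={'oblong':(260,153),'small':(300,187),'large':(340,234)}
def lids(c,P):
    hsv=cv2.cvtColor(c['frame'],cv2.COLOR_BGR2HSV)
    m=cv2.inRange(hsv,(5,70,60),(25,255,255)); n,L,st,ce=cv2.connectedComponentsWithStats(m)
    C=cloud(c)
    for k,(u,v,z) in P.items():
        l=L[v,u]
        if not l: print(k,'no'); continue
        mm=(L==l); zz=C[...,2]; top=mm&(abs(zz-z)<.005)
        p=C[top]; mid=(np.nanmin(p,0)+np.nanmax(p,0))/2
        r=cv2.minAreaRect((p[:,:2]*1000).astype(np.float32))
        print(k,'area',st[l,4],'z med',np.nanmedian(zz[mm]).round(4),'n',top.sum(),'mean',p.mean(0).round(4),'rect',np.round(r[0],1),np.round(r[1],1),round(r[2],1))
if __name__=='__main__':
    for n,P in(('scene',pots),('side',pside)):
        c=dict(np.load(n+'0.npz')); print(n); lids(c,P)
        C=cloud(c); z=C[...,2]
        m=((abs(z-.018)<.004)&(C[...,0]>.4)&(abs(C[...,0])<1)&(abs(C[...,1])<.6)).astype(np.uint8)
        k,L,st,ce=cv2.connectedComponentsWithStats(m)
        for i in range(1,k):
            if st[i,4]>150:
                p=C[L==i]; r=cv2.minAreaRect((p[:,:2]*1000).astype(np.float32)); print('rack',ce[i].round(),st[i,4],np.round(r[0],1),np.round(r[1],1),round(r[2],1))
        # salt, spray
        for zz,nm in((.08,'salt'),(.2,'spray')):
            q=C[(z>zz)&(z<.23)&(C[...,0]>.4)&(C[...,0]<.75)&(abs(C[...,1])<.5)]; print(nm,len(q),np.nanmedian(q,0) if len(q) else '')
E
python3 m.py
```

```text
scene
sA area 119 z med 0.0335 n 106 mean [0.3779 0.3139 0.0336] rect [379.  314.7] [48.8 46.7] 6.8
sB area 141 z med 0.033 n 135 mean [0.4662 0.0771 0.0333] rect [465.3  77.4] [47.4 45.9] 49.5
LA area 313 z med 0.041 n 302 mean [ 0.4417 -0.0514  0.0411] rect [442.6 -52.3] [67.5 63.3] 20.3
ob area 341 z med 0.0382 n 335 mean [ 0.4303 -0.1925  0.0383] rect [ 430.5 -189.5] [46.2 70.3] 5.7
LB area 513 z med 0.0407 n 493 mean [ 0.3913 -0.3161  0.0409] rect [ 390.9 -315.9] [65.2 64.1] 12.8
rack [260. 152.] 434 [603.1 249.2] [ 92.9 183.2] 5.8
rack [299. 187.] 724 [616.1  15.4] [ 91.3 180.3] 0.3
rack [341. 233.] 901 [ 605.7 -212.8] [ 91.6 177.7] 5.1
salt 5643 [ 0.73555199 -0.15572191  0.19138901]
spray 2298 [ 0.73476148 -0.19123659  0.21492572]
side
sA area 500 z med 0.0317 n 467 mean [0.3817 0.3151 0.0319] rect [381.7 313.6] [46.5 50.9] 22.3
sB area 246 z med 0.0315 n 227 mean [0.4696 0.0784 0.0317] rect [469.2  77.4] [47.9 47.8] 55.5
LA area 328 z med 0.0394 n 306 mean [ 0.4453 -0.05    0.0396] rect [445.8 -50.3] [65.5 66.2] 30.4
ob area 205 z med 0.0367 n 188 mean [ 0.4344 -0.186   0.0368] rect [ 433.7 -186.1] [43.6 69.9] 7.1
LB area 196 z med 0.0389 n 179 mean [ 0.3946 -0.314   0.0393] rect [ 394.2 -313.5] [63.4 69.9] 26.4
rack [247. 196.] 554 [ 608.6 -212. ] [ 88.2 180.2] 5.1
rack [223. 242.] 1079 [618.7  15.9] [ 89.7 181.2] 0.6
rack [197. 312.] 1647 [605.8 249.6] [ 88.9 178.2] 6.3
rack [187. 407.] 530 [544.1 459.2] [219.8  33.4] 9.5
salt 9295 [0.7409083  0.28262757 0.18948955]
spray 3400 [0.74236747 0.29974296 0.2148977 ]
```

View pics/wrist0.png

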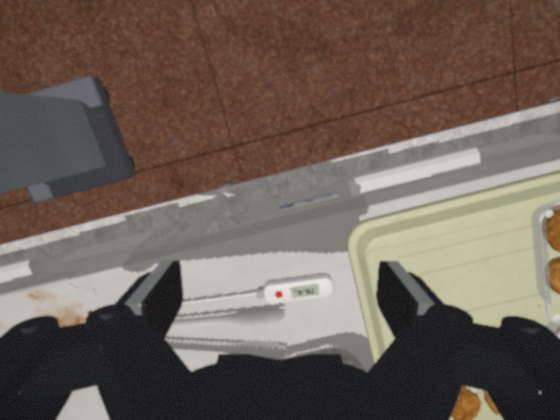

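```bash
python3 - <<'E'
from h import *
from m import pots
H=[]
for n,(u,v) in(('scene',(388,300)),('side',(287,140))):
    c=dict(np.load(n+'0.npz')); C=cloud(c); z=C[...,2]
    q=C[v-50:v+45,u-40:u+40].reshape(-1,3); q=q[(q[:,2]>.03)&(q[:,2]<.24)&(q[:,0]<.72)&(q[:,1]<-.3)]
    for a,b in((.03,.12),(.12,.23)):
        s=q[(q[:,2]>a)&(q[:,2]<b)]; print(n,'spray',a,len(s),np.percentile(s,2,axis=0).round(3),np.percentile(s,98,axis=0).round(3))
    u,v=(220,165) if n=='scene' else (286,290)
    q=C[v-22:v+22,u-14:u+14].reshape(-1,3); q=q[(q[:,2]>.06)&(q[:,2]<.1)]; print('salt',len(q),q.min(0).round(3),q.max(0).round(3))
    # dark holes
    g=c['frame'].max(2); m=(g<75).astype(np.uint8)
    k,L,st,ce=cv2.connectedComponentsWithStats(m)
    for i in range(1,k):
        if 40<st[i,4]<1500:
            p=ray(c,*ce[i],.018)
            if .55<p[0]<.67 and abs(p[1])<.36: print('hole',ce[i].round(1),st[i,4],p.round(4))
E
```

```text
scene spray 0.03 1213 [ 0.489 -0.528  0.031] [ 0.705 -0.414  0.118]
scene spray 0.12 1374 [ 0.456 -0.518  0.123] [ 0.55  -0.477  0.221]
salt 116 [0.41  0.177 0.06 ] [0.444 0.206 0.092]
hole [252.9 146.4] 146 [0.5973 0.2882 0.018 ]
hole [260.6 161.3] 165 [0.5775 0.194  0.018 ]
hole [266.3 157.1] 163 [0.6062 0.2061 0.018 ]
hole [289.1 177.3] 88 [0.614  0.0686 0.018 ]
hole [299.2 197.8] 192 [ 0.5869 -0.0345  0.018 ]
hole [298.6 186.4] 97 [0.615  0.0135 0.018 ]
hole [308.3 196. ] 104 [ 0.6154 -0.0412  0.018 ]
hole [329.6 223.4] 262 [ 0.6006 -0.1734  0.018 ]
hole [338.6 244.7] 242 [ 0.5727 -0.2536  0.018 ]
hole [349.3 240.3] 303 [ 0.6075 -0.2551  0.018 ]
side spray 0.03 1162 [ 0.385 -0.696  0.031] [ 0.709 -0.309  0.117]
side spray 0.12 623 [ 0.468 -0.693  0.122] [ 0.709 -0.465  0.218]
salt 256 [0.414 0.184 0.06 ] [0.447 0.214 0.089]
hole [249.  187.9] 131 [ 0.6118 -0.25    0.018 ]
hole [245.4 201.7] 161 [ 0.6044 -0.1688  0.018 ]
hole [243.3 212.7] 111 [ 0.597  -0.1111  0.018 ]
hole [228.7 226.9] 100 [ 0.6198 -0.0374  0.018 ]
hole [220.9 259.5] 190 [0.603  0.0951 0.018 ]
hole [223.4 239.3] 115 [0.6187 0.0177 0.018 ]
hole [217.7 252.9] 139 [0.6176 0.0726 0.018 ]
hole [202.7 294. ] 494 [0.6098 0.2113 0.018 ]
hole [194.  324.2] 639 [0.6007 0.2928 0.018 ]
hole [189.3 345.5] 190 [0.5922 0.3425 0.018 ]
```

```bash
python3 -m inch '[[[0.8,-1.2,0,0,0,-0.13,0],[1.5,-2.4,0,0,0,-0.26,0],[2.2,-3.6,0,0,0,-0.4,0],[3,-4.8,0,0,0,-0.53,0],[3.7,-6,0,0,0,-0.66,0],[4.5,-7.3,0,0,0,-0.8,0],[5.2,-8.6,0,0,0,-0.93,0],[6,-10,0,0,0,-1.07,0],[6.4,-11.4,0,0,0,-1.2,0],[6.8,-13,0,0,0,-1.318,0],[7.2,-14.5,0,0,0,-1.318,0],[7.6,-16,0,0,0,-1.318,0]]]' 40
```

```text
time: 1.35
tcp_pos: [0.4093, 0.2201, 0.4047]
tcp_rot: [2.221, 2.222, 0.0]
ft_force: [0.3, 1.6, 0.5]
grip_width: 0.0855
grip_force: 0.0
```

```bash
python3 -m inch '[[[0.2,-1.5,0,0,0,0,0],[0.4,-3,0,0,0,0,0],[0.6,-4.5,0,0,0,0,0],[0.8,-6,0,0,0,0,0],[1,-7.5,-1,0,0,0,0],[1.16,-9,-2,0,0,0,0],[1.16,-9.02,-3.5,0,0,0,0],[1.16,-9.02,-3.5,0,0,0,0]]]'
python3 - <<'E'
from h import *
c=cap('wrist','w1.png'); np.savez('w1',**c)
print(ctrl.get_state()['tcp_pos'], c['T'][:3,3])
C=cloud(c); z=C[...,2]
m=(abs(z-.041)<.006).astype(np.uint8)
k,L,st,ce=cv2.connectedComponentsWithStats(m)
for i in range(1,k):
    if st[i,4]>800:
        p=C[L==i]; print(ce[i].round(),st[i,4],cv2.minAreaRect((p[:,:2]*1000).astype(np.float32)),np.median(p[:,2]))
E
```

```text
time: 2.15
tcp_pos: [0.4423, -0.0504, 0.2952]
tcp_rot: [-2.222, -2.21, 0.015]
ft_force: [-1.0, 0.9, 0.0]
grip_width: 0.0856
grip_force: 0.0
[ 0.44295628 -0.04928533  0.29760565] [0.44262948 0.01552289 0.26505984]
[286. 217.] 6510 ((445.5768737792969, -53.405696868896484), (65.08402252197266, 65.80964660644531), 19.922115325927734) 0.041124430675500034
[273. 348.] 936 ((433.0563049316406, -163.7699737548828), (20.682056427001953, 46.97910690307617), 80.33097839355469) 0.03866977040145679
```

View pics/w1.png

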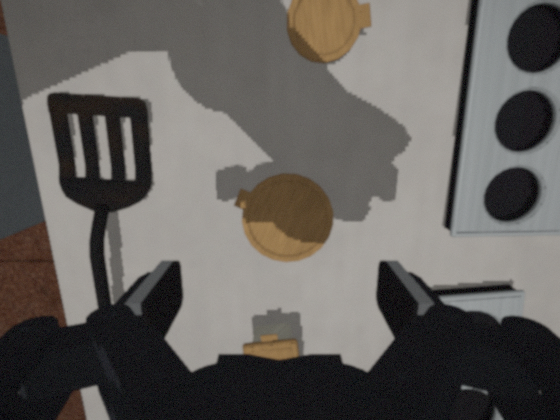

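The wrist view shows the large lid at (287,217), about where measured, and a small pot at (323,25). I'm grasping now.

```bash
python3 -m inch '[[[0.03,-0.05,-1.3,0,0,0,0],[0.03,-0.05,-2.6,0,0,0,0],[0.03,-0.05,-3.5,0,0,0,0],[0.03,-0.05,-3.5,0,0,0,0],[0.03,-0.05,-3.5,0,0,0,0.6],[0.03,-0.05,-3.5,0,0,0,0.6],[0.03,-0.05,-3.5,0,0,0,0.6],[0.03,-0.05,-3.5,0,0,0,0.6],[0.03,-0.05,-3.5,0,0,0,0.6]]]' 40
```

```text
time: 3.1
tcp_pos: [0.4457, -0.0494, 0.1974]
tcp_rot: [2.218, 2.221, 0.005]
ft_force: [-1.2, 1.6, 5.4]
grip_width: 0.063
grip_force: 42.3
```

```bash
python3 -m inch '[[[0,0,0.8,0,0,0,0.6],[0,0,1.8,0,0,0,0.6],[0.8,-0.6,2,0,0,0,0.6],[2,-1.5,2,0,0,0,0.6],[3.2,-2.4,2,0,0,0,0.6],[4.4,-3.3,2,0,0,0,0.6],[5.25,-3.97,2,0,0,0,0.6],[5.25,-3.97,2,0,0,0,0.6],[5.25,-3.97,2,0,0,0,0.6]]]'
python3 - <<'E'
from h import *
c=cap('side','s2.png'); cv2.imwrite('pics/s2c.png',cv2.resize(c['frame'][120:300,160:400],None,fx=3,fy=3))
print(ctrl.get_state()['tcp_pos'])
E
```

```text
time: 4.0
tcp_pos: [0.6027, -0.1689, 0.2568]
tcp_rot: [2.22, 2.221, 0.002]
ft_force: [-0.6, -0.0, -1.3]
grip_width: 0.0631
grip_force: 44.5
[ 0.60188024 -0.16811643  0.25622114]
```

View pics/s2c.png

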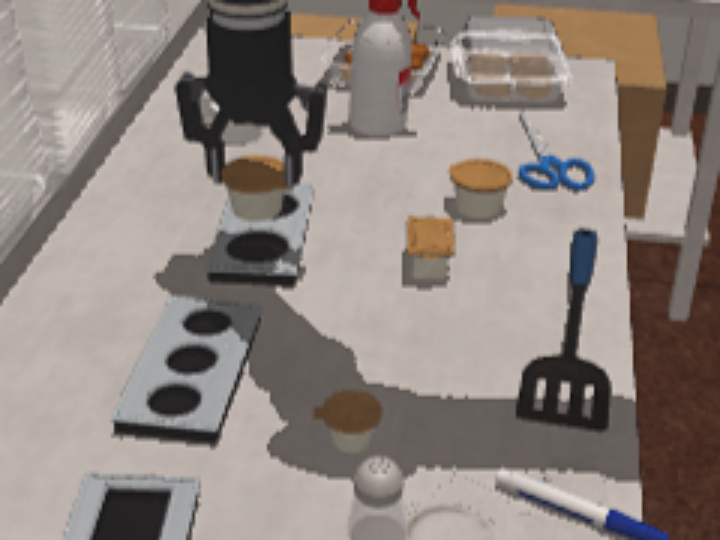

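The crop shows the large pot held upright over the large rack at about (255,190). I'm lowering it into the left hole.

```bash
python3 -m inch '[[[0,-0.08,-0.6,0,0,0,0.6],[0,-0.08,-1.2,0,0,0,0.6],[0,-0.08,-1.6,0,0,0,0.6],[0,-0.08,-1.85,0,0,0,0.6],[0,-0.08,-1.88,0,0,0,0.6],[0,-0.08,-1.88,0,0,0,0.6]]]'
```

```text
time: 4.65
tcp_pos: [0.6016, -0.1706, 0.1992]
tcp_rot: [-2.218, -2.22, -0.0]
ft_force: [-2.6, 1.4, 3.6]
grip_width: 0.0633
grip_force: 46.2
```

```bash
python3 -m inch '[[[0,0,0,0,0,0,0],[0,0,0,0,0,0,0],[0,0,0,0,0,0,0],[0,0,1,0,0,0,0],[0,0,2.5,0,0,0,0],[-1.2,-0.8,2.5,0,0,0,0],[-2.4,-1.6,2.5,0,0,0,0],[-3.7,-2.5,2.5,0,0,0,0],[-4.9,-3.4,2.5,0,0,0,0],[-6,-4.1,2.5,0,0,0,0],[-6.95,-4.72,2.5,0,0,0,0],[-6.95,-4.72,2.5,0,0,0,0]]]'
python3 - <<'E'
from h import *
c=cap('wrist','w3.png'); np.savez('w3',**c)
print(ctrl.get_state()['tcp_pos'], ctrl.get_state()['grip_width'])
C=cloud(c); z=C[...,2]
for zz in (.042,.045):
  m=(abs(z-zz)<.005).astype(np.uint8)
  k,L,st,ce=cv2.connectedComponentsWithStats(m)
  for i in range(1,k):
    if st[i,4]>800:
        p=C[L==i]; print(ce[i].round(),st[i,4],cv2.minAreaRect((p[:,:2]*1000).astype(np.float32)),np.median(p[:,2]))
c=cap('scene'); C=cloud(c); q=C[215:260,310:370].reshape(-1,3); q=q[q[:,2]>.035]; print(len(q),np.percentile(q,[2,50,98],axis=0).round(4))
E
```

```text
time: 5.85
tcp_pos: [0.389, -0.3162, 0.2737]
tcp_rot: [-2.231, -2.21, 0.004]
ft_force: [-0.2, 1.1, 0.1]
grip_width: 0.0852
grip_force: 0.0
[ 0.3915575  -0.31491906  0.27355338] 0.08544288149313821
[359.  37.] 5944 ((435.6184387207031, -204.55828857421875), (45.76181411743164, 42.46968460083008), 6.624166488647461) 0.03868372290581515
[288. 225.] 7789 ((393.8338623046875, -317.4151611328125), (65.32465362548828, 65.63822937011719), 20.33406639099121) 0.04111050050606682
[287. 225.] 7115 ((393.83428955078125, -317.2782287597656), (64.99103546142578, 65.34233093261719), 43.69672775268555) 0.04121012498814472
620 [[ 0.4067 -0.3464  0.0404]
 [ 0.4509 -0.3178  0.1647]
 [ 0.621  -0.1597  0.2631]]
```

```bash
python3 -m inch '[[[0,-0.06,-1.2,0,0,0,0],[0,-0.06,-2.2,0,0,0,0],[0,-0.06,-2.62,0,0,0,0],[0,-0.06,-2.62,0,0,0,0.6],[0,-0.06,-2.62,0,0,0,0.6],[0,-0.06,-2.62,0,0,0,0.6],[0,-0.06,-2.62,0,0,0,0.6],[0,-0.06,-2.62,0,0,0,0.6]]]'
```

```text
time: 6.75
tcp_pos: [0.3943, -0.3151, 0.1955]
tcp_rot: [2.22, 2.221, 0.0]
ft_force: [-0.3, 0.3, -1.0]
grip_width: 0.0633
grip_force: 43.9
```

```bash
python3 -m inch '[[[0,0,0.8,0,0,0,0.6],[0,0,1.8,0,0,0,0.6],[0.8,0.2,2,0,0,0,0.6],[2.2,0.6,2,0,0,0,0.6],[3.6,1,2,0,0,0,0.6],[5,1.5,2,0,0,0,0.6],[6.4,1.9,2,0,0,0,0.6],[7.2,2.14,2,0,0,0,0.6],[7.2,2.14,2,0,0,0,0.6],[7.2,2.14,2,0,0,0,0.6]]]'
```

```text
time: 7.75
tcp_pos: [0.61, -0.2502, 0.2546]
tcp_rot: [-2.219, -2.223, 0.001]
ft_force: [-0.5, -1.0, -1.0]
grip_width: 0.0632
grip_force: 44.4
```

```bash
python3 -m inch '[[[0,0,-0.6,0,0,0,0.6],[0,0,-1.2,0,0,0,0.6],[0,0,-1.6,0,0,0,0.6],[0,0,-1.85,0,0,0,0.6],[0,0,-1.88,0,0,0,0.6],[0,0,-1.88,0,0,0,0.6]]]'
```

```text
time: 8.35
tcp_pos: [0.6085, -0.2513, 0.1977]
tcp_rot: [-2.22, -2.217, 0.002]
ft_force: [-1.7, -0.2, 1.8]
grip_width: 0.0634
grip_force: 44.7
```

```bash
python3 -m inch '[[[0,0,0,0,0,0,0],[0,0,0,0,0,0,0],[0,0,0,0,0,0,0],[0,0,1,0,0,0,0],[0,0,2.5,0,0,0,0],[-0.5,1.2,2.5,0,0,0,0],[-1.1,2.6,2.5,0,0,0,0],[-1.8,4.1,2.5,0,0,0,0],[-2.4,5.6,2.5,0,0,0,0],[-3,7.1,2.5,0,0,0,0],[-3.6,8.6,2.5,0,0,0,0],[-4.2,10,2.5,0,0,0,0]]]'
python3 -m inch '[[[-0.3,0.6,0,0,0,0,0],[-0.54,1,0,0,0,0,0],[-0.54,1,0,0,0,0,0]]]'
python3 - <<'E'
from h import *
c=cap('wrist'); C=cloud(c); z=C[...,2]
print(ctrl.get_state()['tcp_pos'])
m=(abs(z-.033)<.005).astype(np.uint8)
k,L,st,ce=cv2.connectedComponentsWithStats(m)
for i in range(1,k):
    if st[i,4]>800:
        p=C[L==i]; print(ce[i].round(),st[i,4],cv2.minAreaRect((p[:,:2]*1000).astype(np.float32)),np.median(p[:,2]))
c=cap('side','s4.png'); cv2.imwrite('pics/s4c.png',cv2.resize(c['frame'][140:300,180:360],None,fx=4,fy=3.75)); C=cloud(c)
hsv=cv2.cvtColor(c['frame'],cv2.COLOR_BGR2HSV);q=C[(cv2.inRange(hsv,(5,70,40),(25,255,255))>0)]
for y in(-.171,-.2525):
    p=q[(abs(q[:,1]-y)<.037)&(abs(q[:,0]-.607)<.05)&(q[:,2]>.03)]; print(y,len(p),np.nanmedian(p,0),cv2.minAreaRect((p[:,:2]*1000).astype(np.float32)))
E
```

```text
time: 9.55
tcp_pos: [0.4834, 0.0512, 0.2735]
tcp_rot: [2.221, 2.222, 0.002]
ft_force: [1.0, 0.7, -0.2]
grip_width: 0.0855
grip_force: 0.0
time: 9.85
tcp_pos: [0.4672, 0.0806, 0.2733]
tcp_rot: [-2.217, -2.224, 0.0]
ft_force: [0.7, -0.1, 0.4]
grip_width: 0.0856
grip_force: 0.0
[0.46802392 0.07915248 0.27341205]
[283. 228.] 3916 ((470.41058349609375, 74.8202896118164), (47.910003662109375, 51.248600006103516), 59.55976867675781) 0.03323297739598424
-0.171 111 [ 0.61540099 -0.16515989  0.04224254] ((602.9421997070312, -171.95065307617188), (62.034088134765625, 62.49962615966797), 24.780920028686523)
-0.2525 188 [ 0.61174033 -0.25249279  0.04227746] ((611.6810302734375, -252.21444702148438), (62.831268310546875, 62.56172561645508), 13.567917823791504)
```

View pics/s4c.png

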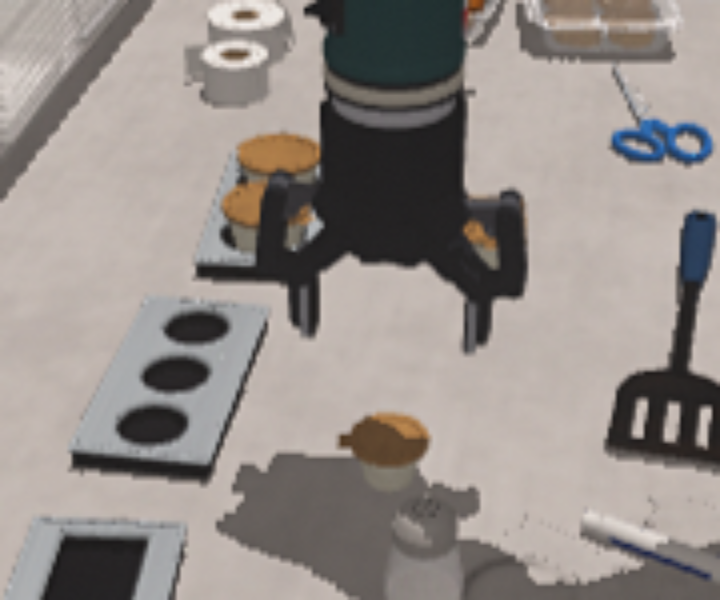

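The two large pots are seated in the far rack at about (280,160) and (265,215), and the next small pot is at (388,440) in front of the salt shaker.

```bash
python3 -m inch '[[[0.02,-0.03,-1.2,0,0,0,0],[0.02,-0.03,-2.4,0,0,0,0],[0.02,-0.03,-2.87,0,0,0,0.2],[0.02,-0.03,-2.87,0,0,0,0.8],[0.02,-0.03,-2.87,0,0,0,0.8],[0.02,-0.03,-2.87,0,0,0,0.8],[0.02,-0.03,-2.87,0,0,0,0.8],[0.02,-0.03,-2.87,0,0,0,0.8],[0.02,-0.03,-2.87,0,0,0,0.8]]]' 30
```

```text
time: 10.85
tcp_pos: [0.4685, 0.0785, 0.1877]
tcp_rot: [2.22, 2.222, 0.001]
ft_force: [0.3, -0.2, 0.1]
grip_width: 0.0455
grip_force: 30.7
```

```bash
python3 -m inch '[[[0,0,0.8,0,0,0,0.8],[0,0,1.8,0,0,0,0.8],[0.8,-0.6,2,0,0,0,0.8],[2,-1.5,2,0,0,0,0.8],[3.2,-2.4,2,0,0,0,0.8],[4.3,-3.3,2,0,0,0,0.8],[4.98,-3.85,2,0,0,0,0.8],[4.98,-3.85,2,0,0,0,0.8],[4.98,-3.85,1.5,0,0,0,0.8]]]'
python3 - <<'E'
from h import *
c=cap('scene'); cv2.imwrite('pics/s5c.png',cv2.resize(c['frame'][130:250,230:370],None,fx=5,fy=5))
E
```

```text
time: 11.75
tcp_pos: [0.6186, -0.0376, 0.2332]
tcp_rot: [2.22, 2.219, 0.004]
ft_force: [-1.3, 0.8, -0.6]
grip_width: 0.0461
grip_force: 30.9
```

View pics/s5c.png

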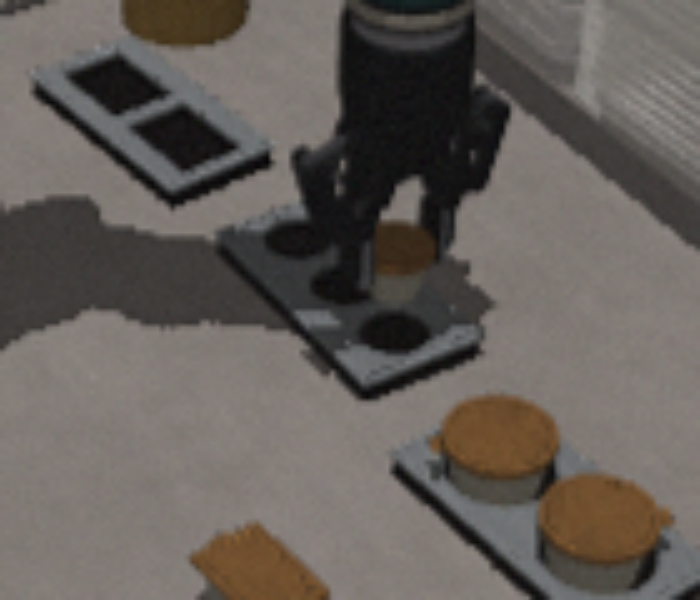

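The small pot hangs upright over its rack at (400,260), and both large pots sit down in their rack at the lower right. I'm lowering it.

```bash
python3 -m inch '[[[0,0,-0.6,0,0,0,0.8],[0,0,-1.1,0,0,0,0.8],[0,0,-1.36,0,0,0,0.8],[0,0,-1.38,0,0,0,0.8],[0,0,-1.38,0,0,0,0.8]]]'
```

```text
time: 12.3
tcp_pos: [0.6173, -0.037, 0.1904]
tcp_rot: [-2.22, -2.221, 0.001]
ft_force: [0.7, -0.9, -0.6]
grip_width: 0.0456
grip_force: 31.9
```

```bash
python3 -m inch '[[[0,0,0,0,0,0,0.3],[0,0,0,0,0,0,0],[0,0,0,0,0,0,0],[0,0,1.2,0,0,0,0],[0,0,2.8,0,0,0,0],[-0.5,0.8,4,0,0,0,0],[-1.3,2,4.2,0,0,0,0],[-2.2,3.3,4.2,0,0,0,0],[-3.1,4.6,4.2,0,0,0,0],[-4,5.9,4.2,0,0,0,0],[-4.9,7.3,4.2,0,0,0,0],[-5.8,8.6,4.2,0,0,0,0]]]'
python3 -m inch '[[[-0.9,1.3,0,0,0,0,0],[-1.7,2.5,0,0,0,0,0],[-2.12,3.18,-0.5,0,0,0,0],[-2.12,3.18,-1.2,0,0,0,0],[-2.12,3.18,-1.2,0,0,0,0]]]'
python3 - <<'E'
from h import *
print(ctrl.get_state()['tcp_pos'])
c=cap('wrist'); C=cloud(c); z=C[...,2]
m=(abs(z-.033)<.005).astype(np.uint8)
k,L,st,ce=cv2.connectedComponentsWithStats(m)
for i in range(1,k):
    if st[i,4]>800:
        p=C[L==i]; print(ce[i].round(),st[i,4],cv2.minAreaRect((p[:,:2]*1000).astype(np.float32)),np.median(p[:,2]))
c=cap('scene');C=cloud(c)
hsv=cv2.cvtColor(c['frame'],cv2.COLOR_BGR2HSV);q=C[(cv2.inRange(hsv,(5,70,40),(25,255,255))>0)]
p=q[(abs(q[:,1]+.039)<.037)&(abs(q[:,0]-.617)<.05)&(q[:,2]>.02)]; print(len(p),np.nanmedian(p,0),cv2.minAreaRect((p[:,:2]*1000).astype(np.float32)))
E
```

```text
time: 13.5
tcp_pos: [0.4424, 0.2226, 0.3171]
tcp_rot: [-2.221, -2.222, -0.001]
ft_force: [0.5, 0.9, -0.1]
grip_width: 0.0857
grip_force: 0.0
time: 14.0
tcp_pos: [0.379, 0.3162, 0.2787]
tcp_rot: [-2.219, -2.223, 0.007]
ft_force: [-0.1, -0.3, 1.3]
grip_width: 0.0854
grip_force: 0.0
[0.37902275 0.31619937 0.27870446]
[284. 223.] 3744 ((382.09521484375, 310.93975830078125), (47.657962799072266, 51.574310302734375), 20.776615142822266) 0.03323367679712323
145 [ 0.61535033 -0.03632879  0.0360524 ] ((617.1926879882812, -37.87928009033203), (45.84589385986328, 53.44279098510742), 69.28873443603516)
```

```bash
python3 -m inch '[[[0.03,-0.05,-1.2,0,0,0,0],[0.03,-0.05,-2.5,0,0,0,0],[0.03,-0.05,-3.12,0,0,0,0.2],[0.03,-0.05,-3.12,0,0,0,0.8],[0.03,-0.05,-3.12,0,0,0,0.8],[0.03,-0.05,-3.12,0,0,0,0.8],[0.03,-0.05,-3.12,0,0,0,0.8],[0.03,-0.05,-3.12,0,0,0,0.8],[0.03,-0.05,-3.12,0,0,0,0.8]]]' 30
```

```text
time: 15.0
tcp_pos: [0.3812, 0.315, 0.1879]
tcp_rot: [2.221, 2.222, 0.002]
ft_force: [-0.0, -1.5, 3.7]
grip_width: 0.0456
grip_force: 30.9
```

```bash
python3 -m inch '[[[0,0,0.8,0,0,0,0.8],[0,0,2.2,0,0,0,0.8],[0.4,0,3.6,0,0,0,0.8],[1.4,-0.8,4.2,0,0,0,0.8],[2.5,-2,4.2,0,0,0,0.8],[3.6,-3.2,4.2,0,0,0,0.8],[4.7,-4.4,4.2,0,0,0,0.8],[5.8,-5.6,4.2,0,0,0,0.8],[6.9,-6.8,4.2,0,0,0,0.8],[7.83,-8.08,3.6,0,0,0,0.8],[7.83,-8.08,2.4,0,0,0,0.8],[7.83,-8.08,1.5,0,0,0,0.8]]]'
python3 -m inch '[[[0,0,-0.4,0,0,0,0.8],[0,0,-0.9,0,0,0,0.8],[0,0,-1.3,0,0,0,0.8],[0,0,-1.38,0,0,0,0.8],[0,0,-1.38,0,0,0,0.8]]]'
```

```text
time: 16.2
tcp_pos: [0.6166, 0.0699, 0.2312]
tcp_rot: [2.225, 2.216, -0.0]
ft_force: [-0.0, 0.8, -1.6]
grip_width: 0.0454
grip_force: 31.0
time: 16.7
tcp_pos: [0.6162, 0.0725, 0.1913]
tcp_rot: [2.221, 2.222, 0.001]
ft_force: [0.4, 0.2, -0.1]
grip_width: 0.0457
grip_force: 31.0
```

```bash
python3 -m inch '[[[0,0,0,0,0,0,0.3],[0,0,0,0,0,0,0],[0,0,0,0,0,0,0],[0,0,1.2,0,0,0,0],[0,0,2.6,0,0,0,0],[-0.6,-0.8,2.8,0,0,0.05,0],[-1.5,-2.1,2.8,0,0,0.11,0],[-2.4,-3.4,2.8,0,0,0.11,0],[-3.3,-4.7,2.8,0,0,0.11,0],[-4.2,-6,2.8,0,0,0.11,0],[-5.1,-7.3,2.8,0,0,0.11,0],[-6,-8.5,2.8,0,0,0.11,0]]]'
python3 -m inch '[[[-0.13,-0.12,0,0,0,0,0],[-0.13,-0.12,0,0,0,0,0]]]'
python3 - <<'E'
from h import *
print(ctrl.get_state()['tcp_pos'])
c=cap('wrist','w6.png'); C=cloud(c); z=C[...,2]
m=(abs(z-.038)<.004).astype(np.uint8)
m=cv2.morphologyEx(m,cv2.MORPH_OPEN,np.ones((25,25),np.uint8))
k,L,st,ce=cv2.connectedComponentsWithStats(m)
for i in range(1,k):
    if st[i,4]>800:
        p=C[L==i]; print(ce[i].round(),st[i,4],cv2.minAreaRect((p[:,:2]*1000).astype(np.float32)),np.median(p[:,2]))
c=cap('scene');C=cloud(c)
hsv=cv2.cvtColor(c['frame'],cv2.COLOR_BGR2HSV);q=C[(cv2.inRange(hsv,(5,70,40),(25,255,255))>0)]
p=q[(abs(q[:,1]-.0705)<.037)&(abs(q[:,0]-.617)<.05)&(q[:,2]>.02)]; print(len(p),np.nanmedian(p,0),cv2.minAreaRect((p[:,:2]*1000).astype(np.float32)))
E
```

```text
time: 17.9
tcp_pos: [0.4349, -0.1844, 0.2752]
tcp_rot: [2.095, 2.339, 0.0]
ft_force: [0.3, -0.9, 0.1]
grip_width: 0.0854
grip_force: 0.0
time: 18.1
tcp_pos: [0.4309, -0.1878, 0.2751]
tcp_rot: [2.101, 2.335, -0.0]
ft_force: [-0.1, -0.2, 0.1]
grip_width: 0.0852
grip_force: 0.0
[ 0.43090546 -0.18783352  0.27514111]
[288. 237.] 3467 ((434.9613342285156, -196.3507080078125), (45.560482025146484, 54.21870803833008), 6.422411918640137) 0.03883072205207064
2 [0.63569541 0.05646918 0.03683196] ((635.6954345703125, 56.46917724609375), (0.33711594343185425, 0.0), -141.05911254882812)
```

View pics/w6.png

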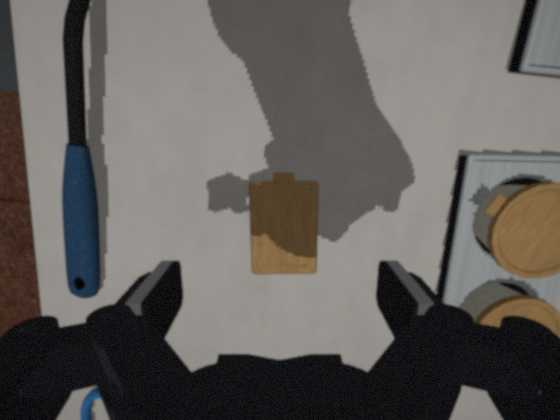

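The wrist view shows the oblong lid square with the gripper, spanning (250–318, 180–274), with its tab on the far side.

```bash
python3 - <<'E'
from h import *
c=cap('wrist'); 
for u,v in((284,227.5),(284,180.5),(284,274),(250,227),(318,227)): print(ray(c,u,v,.038).round(4))
E
```

```text
[ 0.4372 -0.1882  0.038 ]
[ 0.4335 -0.1566  0.038 ]
[ 0.4411 -0.2221  0.038 ]
[ 0.4145 -0.1904  0.038 ]
[ 0.4597 -0.1853  0.038 ]
```

```bash
python3 -m inch '[[[0.08,-0.03,-1.2,0,0,0,0],[0.08,-0.03,-2.4,0,0,0,0],[0.08,-0.03,-2.79,0,0,0,0.2],[0.08,-0.03,-2.79,0,0,0,0.8],[0.08,-0.03,-2.79,0,0,0,0.8],[0.08,-0.03,-2.79,0,0,0,0.8],[0.08,-0.03,-2.79,0,0,0,0.8],[0.08,-0.03,-2.79,0,0,0,0.8],[0.08,-0.03,-2.79,0,0,0,0.8]]]' 30
```

```text
time: 19.15
tcp_pos: [0.4346, -0.1873, 0.1916]
tcp_rot: [2.095, 2.34, 0.0]
ft_force: [-0.1, -0.2, -0.2]
grip_width: 0.045
grip_force: 30.7
```

```bash
python3 -m inch '[[[0,0,0.8,0,0,0,0.8],[0,0,2.2,0,0,0,0.8],[0.6,1,3,0,0,0,0.8],[1.2,2.4,3,0,0,0,0.8],[1.9,3.9,3,0,0,0,0.8],[2.5,5.4,3,0,0,0,0.8],[3.2,6.9,3,0,0,0,0.8],[3.8,8.4,3,0,0,0,0.8],[4.5,9.9,3,0,0,0,0.8],[5.1,11.4,3,0,0,0,0.8],[5.6,12.6,3,0,0,0,0.8],[5.81,13.25,2.4,0,0,0,0.8]]]'
python3 -m inch '[[[0,0,-0.5,0,0,0,0.8],[0,0,-0.9,0,0,0,0.8],[0,0,-0.9,0,0,0,0.8]]]'
python3 - <<'E'
from h import *
c=cap('side'); cv2.imwrite('pics/s7c.png',cv2.resize(c['frame'][200:370,140:340],None,fx=4,fy=3.5))
print(ctrl.get_state()['tcp_pos'])
E
```

```text
time: 20.35
tcp_pos: [0.6107, 0.2157, 0.2648]
tcp_rot: [2.088, 2.345, 0.011]
ft_force: [1.0, -0.0, -0.6]
grip_width: 0.0453
grip_force: 31.3
time: 20.65
tcp_pos: [0.6073, 0.2079, 0.2341]
tcp_rot: [-2.098, -2.336, 0.008]
ft_force: [-1.1, -1.2, -0.8]
grip_width: 0.0451
grip_force: 31.2
[0.60798088 0.20774054 0.23516331]
```

View pics/s7c.png

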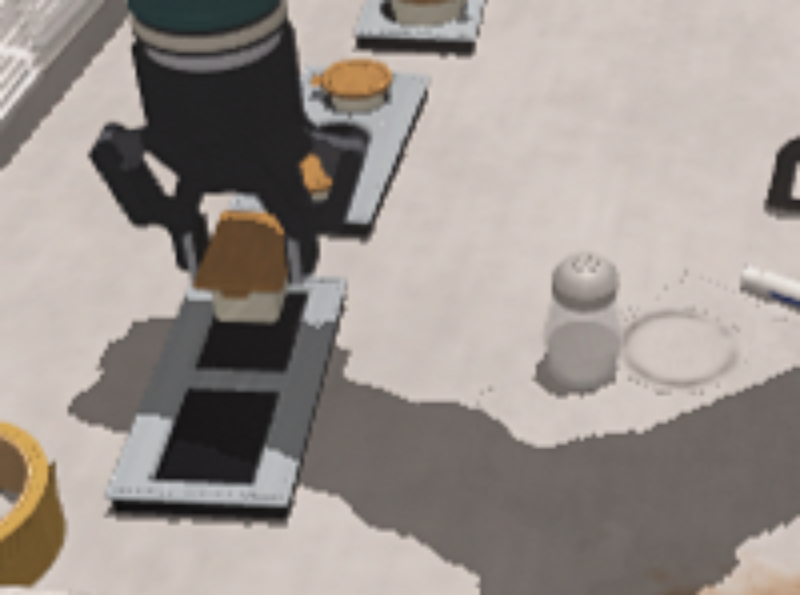

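The oblong pot hangs upright and aligned over the near hole at (250,270), and the shaker still stands at (585,320). I'm lowering it.

```bash
python3 -m inch '[[[0,0,-0.5,0,0,0,0.8],[0,0,-1,0,0,0,0.8],[0,0,-1.3,0,0,0,0.8],[0,0,-1.38,0,0,0,0.8],[0,0,-1.38,0,0,0,0.8]]]'
```

```text
time: 21.2
tcp_pos: [0.6084, 0.2096, 0.1945]
tcp_rot: [-2.095, -2.338, 0.003]
ft_force: [-1.8, -0.3, 3.3]
grip_width: 0.0448
grip_force: 31.7
```

```bash
python3 -m inch '[[[0,0,0,0,0,0,0.3],[0,0,0,0,0,0,0],[0,0,0,0,0,0,0],[0,0,1.2,0,0,0,0],[0,0,2.8,0,0,0,0],[0,0,4.4,0,0,0,0],[0,1,5.6,0,0,0,0],[-0.5,2.4,6,0,0,0,0],[-1,3.8,6,0,0,0,0],[-1.5,5.2,6,0,0,0,0],[-1.5,5.2,6,0,0,0,0]]]'
python3 - <<'E'
from h import *
import m
c=cap('scene'); cv2.imwrite('pics/end.png',cv2.resize(c['frame'][120:350,180:430],None,fx=3,fy=2.6)); C=cloud(c)
hsv=cv2.cvtColor(c['frame'],cv2.COLOR_BGR2HSV);q=C[(cv2.inRange(hsv,(5,70,40),(25,255,255))>0)]
for n,x,y in(('LA',.6025,-.171),('LB',.61,-.2525),('sB',.6175,-.039),('sA',.616,.0705),('ob',.6088,.2086)):
    p=q[(abs(q[:,1]-y)<.037)&(abs(q[:,0]-x)<.045)&(q[:,2]>.025)]; print(n,len(p),np.percentile(p,[10,50,90],axis=0)[:,2].round(4),np.round(cv2.minAreaRect((p[:,:2]*1000).astype(np.float32))[0],1))
E
```

```text
time: 22.3
tcp_pos: [0.5598, 0.3759, 0.3737]
tcp_rot: [-2.076, -2.35, -0.003]
ft_force: [0.1, 0.4, -0.4]
grip_width: 0.0856
grip_force: 0.0
LA 329 [0.0413 0.0439 0.0461] [ 597.6 -172.8]
LB 367 [0.0415 0.0438 0.0461] [ 607.1 -252.2]
sB 144 [0.0333 0.0361 0.0386] [614.1 -37.4]
sA 125 [0.0334 0.0366 0.0387] [614.2  73.9]
ob 162 [0.0383 0.0418 0.044 ] [606.5 206. ]
```

View pics/end.png

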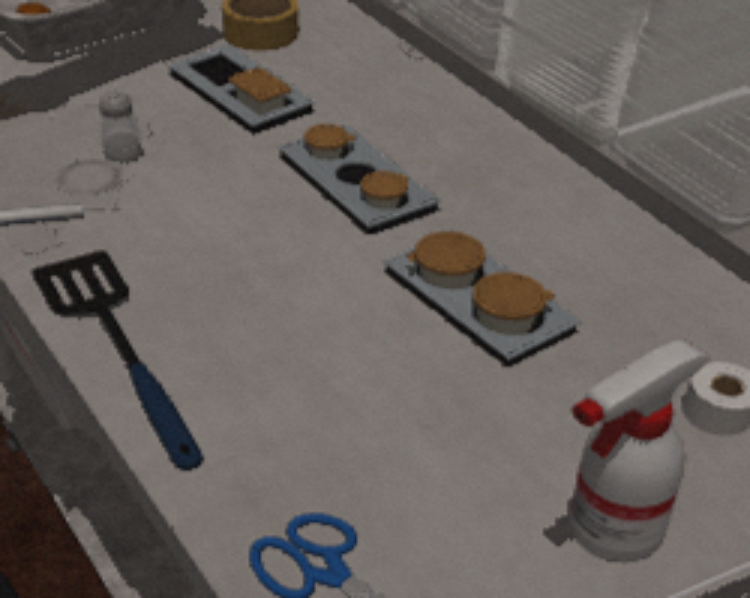

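All five pots sit in the right holes and their lid heights match the seated values. The shaker at (120,130) and the spray bottle at (630,470) are still standing.

```bash
python3 -c "from workcell import ctrl; print(ctrl.finish_job())"
```

```text
the job is handed in; nothing more can be done
None
```

I sorted all five pots upright into their matching racks, left the salt shaker and the spray bottle standing where they were, and handed the job in at about 22 s of robot time; no verdict came back.

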